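# Feed a board rack past the spring gate

### The arm

A 6-joint arm with a two-finger parallel gripper is mounted at the origin on the work surface. World frame = base frame: x ahead of the robot, y to its left, z up, the work surface at z = 0. Lengths are in mm, angles in rad, forces in N, time in s.
With the tool pointing down it reaches from about 300 to 775 mm from the base axis. Payload 14.6 kg.
Tool frame: the origin (TCP) lies midway between the tips of the shut fingers; the grasp point (between the pads) lies 19 mm behind it; y points along the fingers, z is the direction in which the jaws open and shut, and the axes are right-handed (so a half turn about y gives the same grasp; the last joint's range is limited). The gripper opens to 94 mm and grips with 3 to 60 N. Pads are 16 mm wide; open, the fingers measure 119 mm over their backs; the gripper's body (75 mm by 177 mm) begins 78 mm behind the grasp point.
Start: joints at [1.257, 0.3, 1.521, -0, 1.321, -0.067], TCP at [134.364, 533.325, 205.446] pointing down, gripper open.
Joint ranges: [-3.03, 3.03], [-0.79, 2.21], [0.23, 2.52], [-1.04, 4.18], [0, 3.07], [-2.55, 2.55]. Speed limits (rad/s): [2.22, 2.22, 2.57, 3.14, 3.14, 3.14].

### API

Orientations are given as [roll, pitch, yaw] about the fixed x, y, z axes, in that order (R = Rz(yaw) Ry(pitch) Rx(roll)).
In Python, from cell import manip gives the robot as it stands.
- The arm moves only by the tool play_rows, never from a script. Its argument "series" is a list of rows, each a list of 3 entries, a list of its own where there are three numbers: the shift along the tool's x, y, z in m, then the turn about the tool's y in rad, then the closure, from 0 (fully open) to 1 (shut). In form: [[[dx, dy, dz], twist, grip], ...]. A call has 1 to 20 rows; each row is the pose to reach, as a shift and turn from the pose measured when the call began, along the tool's axes at that moment; what a row does not reach only later rows make up. A row lasts 1/10 s, in which the tool goes at most 50 mm and 8.59 degrees, less where a joint would pass 70% of its speed; a pose out of reach is approached as far as the arm can. A call with a gripper value outside its range is refused whole. The fingers move at their own pace and stop on an object; "squeeze" is the grip in N (left out, the last holds). Time passes only in rows, so rows that repeat a pose let the fingers close. It gives the time, the measured TCP pose, the force and the opening at its end, in the units of the state.
- manip.read_state(): the state, without advancing time (a new reading comes with each control period).
- manip.camera(name): name is "scene" or "top" or "wrist"; returns the picture (400x640x3 uint8, red, green, blue); there is no depth.
- manip.camera_params(name): a dict with "K" (3x3 intrinsics, pixels), "dist_coeffs" ([k1, k2, p1, p2, k3] as OpenCV has them; the pictures are not rectified), "rvec" (rotation vector, rad) and "tvec" (3), from world to camera coordinates, as OpenCV has them. Camera axes: x right, y down, z forward; pixel columns grow to the right and rows downward; lengths in mm; the calibration is good to about 2 mm. A picture is of the moment at which its call begins: read the wrist's pose just before it. camera_params takes no time and is no camera call; for the wrist camera it gives the pose at the moment of the call.
- manip.sign_off(): hands the job in, once; it reports no verdict.
The state is a dict: "clock": time; "joints": joint angles; "qd": joint speeds; "effort": joint torques, N m; "eef_pos": TCP position; "eef_rot": TCP orientation; "wrist_force": force on the tool from outside, world axes, zero at the start; "moment": the same for the moment, N m; "finger_gap": finger opening in mm.
Only numpy, scipy, OpenCV 4.12 (cv2) and the standard library are available. Lean on these libraries where they do the work, as an engineer would, in place of code of your own. Each camera call takes 0.05 s, during which the arm holds its last target. There are 200 camera calls.

### The job

Hold the spring gate of the feed chute open by pressing its long side paddle down with one fingertip and, while it stays held open, push the board rack by its upright push plate with the other finger, down the chute and past the gate until it is fully home against the end stop; then let the gate spring shut behind it. Do not let the gate blade touch the rack, do not lift or tip the rack (it only slides on the chute floor), and leave the loose things around the chute where they are. Finish with the hand clear of everything.

Things in the scene. Friction and masses are not known exactly. Their poses are not given: they have to be found in the camera images.
- chute: Fixed feed chute, sizes in mm. Origin: on the table, below the gate blade, mid-way between the rails. x = downstream, the way to push (roughly world +y); y across it (roughly towards the robot); z up. Floor top z 6. Rails: inner faces y +/-36, 6 thick, tops z 16, x -312 to 138. A 40 tall sensor post stands outside the rail at x 60, y 51.
- stop_face (a point): Middle of the end stop's face that the rack's nose meets, at x 112, y 0, z 18 of the chute's frame; the stop is 30 tall, as wide as the chute.
- hinge (a point): Point on the gate's hinge axis above the chute's x 0: at y -50, z 26. The shaft (8 thick) runs along the chute's x at that y and z, between bearing blocks 34 tall at x -298 and x 17 (y -58 to -42).
- gate (a joint): Gate hinge, rad: 0 = shut, blade across the chute, stopping the rack; 0.85 = open stop. The gate is a see-saw: pressing the paddle (negative y side of the shaft) down lifts the blade. From 0.5 up the blade clears the rack by 3 mm or more. A spring shuts it when let go; holding it at 0.7 takes about 4 N on the paddle 35 mm out from the shaft.
- blade_mid (a point): Centre of the steel gate blade that crosses the chute, 4 thick (chute x -2 to 2), 64 wide. Shut: lower edge z 14, top z 46 of the chute's frame. Fully open: its far end rises to about z 100.
- paddle_mid (a point): Centre of the aluminium paddle plate, 34 out from the hinge axis; the plate is 4 thick, from 5 to 63 out, chute x -285 to -35. Shut, it slopes up and outward 0.55 rad (outer edge y -104, z 59); level at joint 0.55. A fingertip pressed down to z 25 of the chute's frame at about y -82 holds the gate at about 0.65 rad; z 21 to 29 is good, and the tip may slide along the plate.
- rack: Loose aluminium board rack, 0.25 to 0.5 kg: tray 100 long (x) x 66 x 14 tall with a green circuit board; behind it a tail 16 wide, 5 thick, ending in an upright push plate. Origin: centre of the tray's underside; x points downstream. Nose starts 20 to 50 upstream of the blade. Home, the origin is at chute x 62 and the tail lies under the shut blade, 3 mm clear.
- push_face (a point): Centre of the rear (upstream) face of the rack's push plate, which is 60 wide, 6 thick, 38 tall; 135 upstream of the rack's origin, 19 above its underside. Push here, downstream. Home, it is at chute x -73, so the plate and the finger stay upstream of the gate.
- spool: Bystander: a grey solder spool, 52 across, 38 tall, standing (mm), between robot and chute; leave it alone. Origin on its underside.
- heatsink: Bystander: a black finned heatsink, 40 x 40 x 24 (mm), beside the gate, paddle side; leave it alone. Origin on its underside.
- driver: Bystander: a screwdriver lying down, 170 long (mm), beyond the paddle side of the chute; leave it alone. Origin on its underside.
- brush: Bystander: a brush lying down, 160 long (mm), across the upstream end of the chute; leave it alone. Origin on its underside.
- spare_board: Bystander: a loose green circuit board, 90 x 60 x 13 (mm), beyond the paddle side of the chute; leave it alone. Origin on its underside.
- parts_tray: Bystander: a white two-pocket parts tray, 130 x 90 x 28 (mm), beyond the paddle side of the chute; leave it alone. Origin on its underside.
- flux: Bystander: a white bottle with black cap, 40 across, 85 tall (mm), left, beyond the chute; leave it alone. Origin on its underside.
There are look-alikes about, which are no part of the job. Leave any pink or purple look-alike of the rack alone.

How it is judged:
By the outcome, as a careful person would: the job done as asked, in the order asked, and still so for the second after the job is handed in, with the robot touching nothing.
It also fails if it takes over 38 s, if anything falls off the work surface, if the arm or the gripper's body presses on something with over 40 N, if the wrist force passes 120 N, or if a joint passes its speed limit or range.

## Working session

There is one attempt and no reset: what is moved stays moved. The work goes in short steps, Python scripts to look and compute and a tool call to move; the robot and the scene stay as the last step left them, time stands still between calls to the robot, and variables do not carry over. Pictures are saved under pics/ and viewed, about 8 in all and at most 12, crops included, and the job is handed in when it is done.

Besides the shell and the picture viewer there is one more tool, called after "Call:" as name([rows], argument=value, ...), one row to a line, values as JSON. play_rows: Moves the arm, as the interface text tells. Its arguments: {"type":"object","properties":{"series":{"type":"array","items":{"type":"array"}},"squeeze":{"type":"number"}},"required":["series"]}

```bash
mkdir -p pics
python3 - <<'E'
from cell import manip
import cv2
s=manip.read_state(); print({k:(v if isinstance(v,(int,float)) else [round(float(a),3) for a in v]) for k,v in s.items()})
for n in("scene","top"):
    im=manip.camera(n); cv2.imwrite(f"pics/{n}1.png",im[:,:,::-1]); p=manip.camera_params(n); print(n,p)
E
```

```text
{'clock': 0.0, 'joints': [1.257, 0.301, 1.522, 0.0, 1.321, -0.067], 'qd': [-0.0, 0.001, -0.001, -0.0, -0.001, 0.001], 'effort': [-0.001, -53.181, -35.273, 0.071, 0.024, -0.0], 'eef_pos': [134.301, 533.075, 204.866], 'eef_rot': [-1.572, 0.0, -0.247], 'wrist_force': [-0.304, 0.066, 0.309], 'moment': [-0.013, -0.027, 0.027], 'finger_gap': 94.02289595844977}
scene {'K': array([[483.6924188 ,   0.        , 330.87908847],
       [  0.        , 483.6924188 , 190.5842328 ],
       [  0.        ,   0.        ,   1.        ]]), 'dist_coeffs': array([-0.00376531,  0.        ,  0.        ,  0.        ,  0.        ]), 'rvec': array([ 2.19220692,  0.92668051, -0.36295219]), 'tvec': array([-392.43261238, -212.1357153 , 1523.6876931 ])}
top {'K': array([[506.06689867,   0.        , 320.45102501],
       [  0.        , 506.06689867, 198.40059291],
       [  0.        ,   0.        ,   1.        ]]), 'dist_coeffs': array([-0.10504745,  0.        ,  0.        ,  0.        ,  0.        ]), 'rvec': array([ 2.07851783, -2.13641229,  0.17938489]), 'tvec': array([  38.82213195,  517.31327169, 1017.18754228])}
```

View pics/scene1.png

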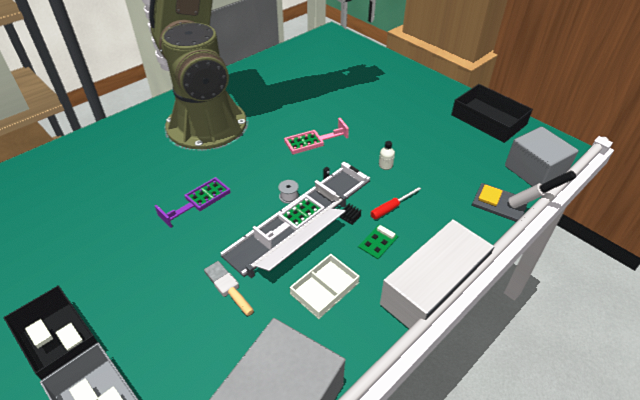

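View pics/top1.png

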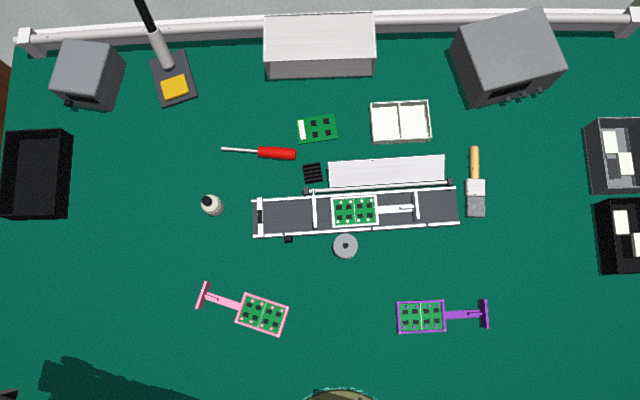

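The chute runs horizontally in the top view: end stop at about (258,217), gate at (314,210), push plate at (416,206), paddle from (328,172) to (445,168). I'll enlarge that area.

```bash
cat > h.py <<'E'
from cell import manip
import cv2, numpy as np
def P(n): 
    p=manip.camera_params(n); return p["K"],p["dist_coeffs"],np.array(p["rvec"],float),np.array(p["tvec"],float)
def proj(n,X):
    K,d,r,t=P(n); return cv2.projectPoints(np.atleast_2d(np.array(X,float)),r,t,K,d)[0][:,0]
def back(n,uv,z):
    K,d,r,t=P(n); R=cv2.Rodrigues(r)[0]; c=-R.T@t
    q=cv2.undistortPoints(np.array(uv,float).reshape(-1,1,2),K,d)[:,0]
    D=np.c_[q,np.ones(len(q))]@R
    return c+D*((np.broadcast_to(z,len(q))-c[2])/D[:,2])[:,None]
E
python3 - <<'E'
from h import *
im=cv2.imread("pics/top1.png"); c=im[140:260,240:500]
cv2.imwrite("pics/c1.png",cv2.resize(c,None,fx=3,fy=3,interpolation=cv2.INTER_CUBIC))
print(proj("top",[[134,533,205],[0,0,0]]),proj("scene",[[134,533,205],[0,0,0]]))
E
```

```text
[[ 38.98647603 401.09233992]
 [339.23791487 448.73994759]] [[356.76523798  23.42469664]
 [206.34214035 123.26379679]]
```

View pics/c1.png

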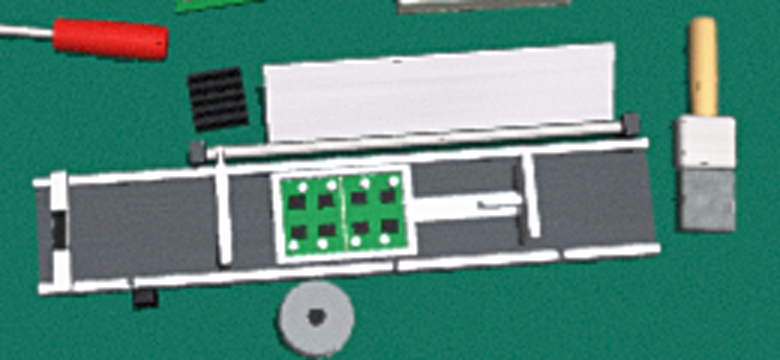

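```bash
cat > fit.py <<'E'
from h import *
from scipy.optimize import least_squares
cr=np.array([[34,180],[648,141],[660,252],[40,293],[265,67],[613,43],[630,119],[196,148],[226,265],[58,228]],float)
L=np.array([[138,-42,16],[-312,-42,16],[-312,42,16],[138,42,16],[-35,-104,59],[-285,-104,59],[-298,-50,34],[17,-50,34],[0,32,46],[120,0,36]],float)
tr=lambda c:(c+.5)/3-.5+[240,140]
def T(p,X): c,s=np.cos(p[2]),np.sin(p[2]); return np.c_[p[0]+c*X[:,0]-s*X[:,1],p[1]+s*X[:,0]+c*X[:,1],X[:,2]]
f=lambda p:(proj("top",T(p,L))-tr(cr)).ravel()
r=least_squares(f,[400,50,1.57],x_scale=[100,100,.1],loss="soft_l1"); p=r.x
print(p,r.fun.reshape(-1,2).round(1).tolist())
def inv(p,W): c,s=np.cos(p[2]),np.sin(p[2]); d=W[:,:2]-p[:2]; return np.c_[d@[c,s],d@[-s,c]]
tray=inv(p,back("top",tr(np.array([[272,173],[411,165],[416,252],[278,262.]])),20)); print("tray",tray.round(1).tolist(),tray.mean(0))
pl=inv(p,back("top",tr(np.array([[519,153],[533,153],[527,237],[540,237.]])),44)); print("plate",pl.round(1).tolist())
print("spool top",back("top",tr(np.array([[316,317.]])),38), inv(p,back("top",tr(np.array([[316,317.]])),38)))
hs=np.array([[218,98.]]);print("hs",inv(p,back("top",tr(hs),24)))
br=np.array([[707,20.],[707,200],[735,230],[678,228]]);print("brush",inv(p,back("top",tr(br),10)).round())
np.save("p.npy",p)
print("world",T(p,np.array([[-100,0,0],[-100,-82,25],[-73,0,25],[112,0,18]])).round(1).tolist())
E
python3 fit.py
```

```text
[490.74339386  38.57600593   1.60834052] [[-0.1, -0.3], [-0.1, -0.9], [0.3, -0.1], [-0.7, 0.1], [-0.5, -0.5], [0.4, -0.1], [1.1, 1.4], [0.2, 1.4], [0.1, -1.2], [-0.6, 0.6]]
tray [[-36.1, -34.0], [-136.9, -33.0], [-135.2, 30.6], [-36.1, 31.2]] [-86.08700641  -1.29925937]
plate [[-211.8, -31.7], [-221.7, -31.1], [-211.6, 28.6], [-220.7, 29.3]]
spool top [[418.8629996  -24.12467877  38.        ]] [[-59.95844185  74.1832339 ]]
hs [[ -0.46696786 -91.51047231]]
brush [[-369. -130.]
 [-352.    6.]
 [-370.   29.]
 [-328.   25.]]
world [[494.5, -61.4, 0.0], [576.4, -58.3, 25.0], [493.5, -34.4, 25.0], [486.5, 150.5, 18.0]]
```

```bash
cat > rel.py <<'E'
from h import *
import sys
from scipy.spatial.transform import Rotation as Ro
p=np.load("p.npy")
def rel(x,y,z):
    s=manip.read_state(); c,n=np.cos(p[2]),np.sin(p[2])
    W=np.array([p[0]+c*x-n*y,p[1]+n*x+c*y,z]); R=Ro.from_euler("xyz",s["eef_rot"]).as_matrix()
    d=np.array(s["eef_pos"])-[p[0],p[1],0]; ch=[c*d[0]+n*d[1],-n*d[0]+c*d[1],d[2]]
    tw=s["eef_rot"][2]-(p[2]-np.pi)
    print("clock",s["clock"],"tcp in chute",np.round(ch,1),"rot",np.round(s["eef_rot"],3),"target world",W.round(1),"shift tool m",(R.T@(W-s["eef_pos"])/1000).round(4),"twist",round(tw,3),"gap",round(s["finger_gap"],1),"F",np.round(s["wrist_force"],1))
if __name__=="__main__": rel(*map(float,sys.argv[1:]))
E
python3 rel.py -245 -41 130
```

```text
clock 0.1 tcp in chute [507.6 337.6 205. ] rot [-1.572  0.    -0.247] target world [ 540.9 -204.7  130. ] shift tool m [ 0.5746  0.0755 -0.616 ] twist 1.286 gap 94.0 F [-0.3  0.2  0. ]
```

Call:
play_rows([
  [[0.029, 0, -0.031], 0.065, 0.1],
  [[0.058, 0, -0.062], 0.13, 0.255],
  [[0.087, 0, -0.093], 0.195, 0.255],
  [[0.115, 0, -0.123], 0.26, 0.255],
  [[0.144, 0, -0.154], 0.32, 0.255],
  [[0.173, 0, -0.185], 0.385, 0.255],
  [[0.202, 0, -0.216], 0.45, 0.255],
  [[0.23, 0, -0.246], 0.515, 0.255],
  [[0.259, 0, -0.277], 0.58, 0.255],
  [[0.288, 0, -0.308], 0.645, 0.255],
  [[0.317, 0, -0.339], 0.71, 0.255],
  [[0.345, 0, -0.37], 0.775, 0.255],
  [[0.374, 0, -0.4], 0.84, 0.255],
  [[0.403, 0, -0.431], 0.9, 0.255],
  [[0.432, 0, -0.462], 0.965, 0.255],
  [[0.46, 0, -0.493], 1.03, 0.255],
  [[0.49, 0, -0.524], 1.095, 0.255],
  [[0.518, 0, -0.555], 1.16, 0.255],
  [[0.547, 0, -0.585], 1.225, 0.255],
  [[0.5746, 0, -0.616], 1.286, 0.255],
])

```text
clock: 2.1
eef_pos: [541.5, -206.2, 205.1]
eef_rot: [-1.572, -0.001, -1.536]
wrist_force: [0.6, 0.4, 0.2]
finger_gap: 70.0
```

```bash
python3 rel.py -245 -41 75
```

```text
clock 2.1 tcp in chute [-246.5  -41.5  205.1] rot [-1.572e+00 -1.000e-03 -1.536e+00] target world [ 540.9 -204.7   75. ] shift tool m [-0.0016  0.1301 -0.0004] twist -0.002 gap 70.0 F [0.6 0.4 0.2]
```

Call:
play_rows([
  [[-0.0005, 0.035, 0], 0, 0.255],
  [[-0.001, 0.07, 0], 0, 0.255],
  [[-0.0016, 0.105, 0], 0, 0.255],
  [[-0.0016, 0.13, 0], 0, 0.255],
  [[-0.0016, 0.13, 0], 0, 0.255],
])

```text
clock: 2.6
eef_pos: [539.5, -203.9, 71.6]
eef_rot: [-1.577, 0.002, -1.536]
wrist_force: [0.2, -0.5, 0.0]
finger_gap: 70.2
```

Run:
```python
from h import *
from rel import rel
rel(-245,-41,25)
w=manip.camera("wrist"); cv2.imwrite("pics/w1.png",w[:,:,::-1])
# project chute features into wrist view
p=np.load("p.npy");c,n=np.cos(p[2]),np.sin(p[2])
for X in ([-221,-30,44],[-221,30,44],[-215,-30,44],[-285,-104,59],[-312,-42,16],[-245,0,75],[-245,-82,75],[-35,-104,59]):
    print(X,proj("wrist",[p[0]+c*X[0]-n*X[1],p[1]+n*X[0]+c*X[1],X[2]]).round())
im=manip.camera("top"); cv2.imwrite("pics/t2.png",cv2.resize(im[130:260,300:500,::-1],None,fx=3.5,fy=3.5,interpolation=cv2.INTER_CUBIC))
```

```text
clock 2.6 tcp in chute [-244.2  -39.6   71.6] rot [-1.577  0.002 -1.536] target world [ 540.9 -204.7   25. ] shift tool m [0.0009 0.0466 0.0017] twist -0.002 gap 70.2 F [ 0.2 -0.5  0. ]
[-221, -30, 44] [[307. 198.]]
[-221, 30, 44] [[227. 198.]]
[-215, -30, 44] [[306. 190.]]
[-285, -104, 59] [[404. 284.]]
[-312, -42, 16] [[323. 284.]]
[-245, 0, 75] [[260. 245.]]
[-245, -82, 75] [[383. 245.]]
[-35, -104, 59] [[ 434. -119.]]
```

View pics/w1.png

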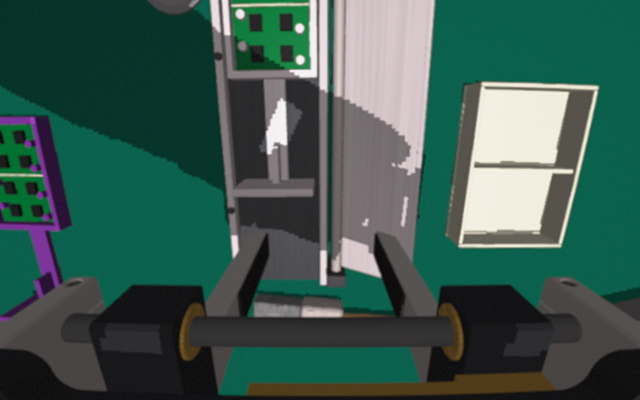

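Wrist view: push plate at (234–313, 180–196), about 6 px right of the prediction. The rail and paddle edges also sit 4–8 px right, so the chute is about 4 mm further to −y than my fit. I'll correct for this as I press down.

Call:
play_rows([
  [[0.001, 0.005, 0.0047], 0, 0.255],
  [[0.001, 0.01, 0.0047], 0, 0.255],
  [[0.001, 0.015, 0.0047], 0, 0.255],
  [[0.001, 0.02, 0.0047], 0, 0.255],
  [[0.001, 0.025, 0.0047], 0, 0.255],
  [[0.001, 0.03, 0.0047], 0, 0.255],
  [[0.001, 0.035, 0.0047], 0, 0.255],
  [[0.001, 0.04, 0.0047], 0, 0.255],
  [[0.001, 0.044, 0.0047], 0, 0.255],
  [[0.001, 0.0466, 0.0047], 0, 0.255],
  [[0.001, 0.0466, 0.0047], 0, 0.255],
  [[0.001, 0.0466, 0.0047], 0, 0.255],
])

```text
clock: 3.9
eef_pos: [546.3, -205.6, 29.2]
eef_rot: [-1.572, -0.001, -1.536]
wrist_force: [2.5, -0.4, 2.7]
finger_gap: 70.1
```

Run:
```python
from h import *
from rel import rel
rel(-81,-44,25)
a=manip.camera("scene")[150:290,200:390]; b=manip.camera("wrist")[0:320,180:480]
a=cv2.resize(a,None,fx=2.8,fy=2.8,interpolation=cv2.INTER_CUBIC); b=cv2.resize(b,(368,392))
m=np.zeros((400,910,3),np.uint8); m[:392,:532]=a[:392]; m[:392,535:903]=b
cv2.imwrite("pics/m3.png",cv2.resize(m[:,:,::-1],(796,350)))
```

```text
clock 3.9 tcp in chute [-246.1  -46.3   29.2] rot [-1.572e+00 -1.000e-03 -1.536e+00] target world [537.8 -40.7  25. ] shift tool m [-0.1651  0.0041 -0.0027] twist -0.002 gap 70.1 F [ 2.5 -0.4  2.7]
```

View pics/m3.png

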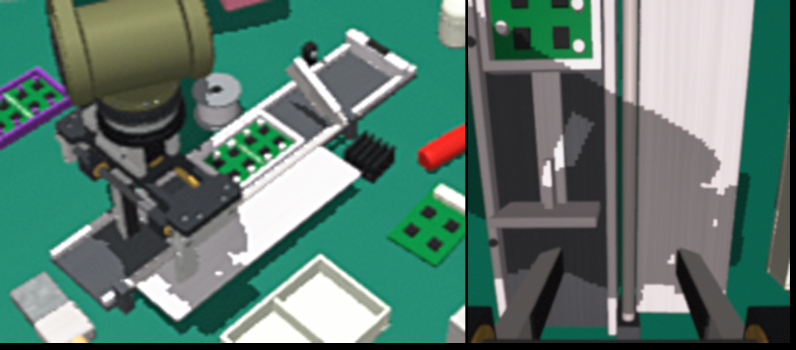

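Call:
play_rows([
  [[0, 0.003, 0.0], 0, 0.255],
  [[0, 0.005, 0.0], 0, 0.255],
  [[0, 0.005, 0], 0, 0.255],
  [[-0.004, 0.005, 0], 0, 0.255],
  [[-0.008, 0.005, 0], 0, 0.255],
  [[-0.012, 0.005, 0], 0, 0.255],
  [[-0.016, 0.005, 0], 0, 0.255],
  [[-0.02, 0.005, 0], 0, 0.255],
  [[-0.024, 0.005, 0], 0, 0.255],
  [[-0.028, 0.005, 0], 0, 0.255],
  [[-0.032, 0.005, 0], 0, 0.255],
  [[-0.036, 0.005, 0], 0, 0.255],
  [[-0.04, 0.005, 0], 0, 0.255],
])

```text
clock: 5.3
eef_pos: [544.9, -165.4, 24.3]
eef_rot: [-1.571, -0.001, -1.536]
wrist_force: [0.7, -6.3, 4.4]
finger_gap: 70.2
```

```bash
python3 rel.py -81 -44 25
```

```text
clock 5.3 tcp in chute [-205.9  -46.4   24.3] rot [-1.571e+00 -1.000e-03 -1.536e+00] target world [537.8 -40.7  25. ] shift tool m [-0.1249 -0.0008 -0.0027] twist -0.002 gap 70.2 F [ 0.7 -6.3  4.4]
```

Call:
play_rows([
  [[-0.005, 0, 0], 0, 0.255],
  [[-0.01, 0, 0], 0, 0.255],
  [[-0.015, 0, 0], 0, 0.255],
  [[-0.02, 0, 0], 0, 0.255],
  [[-0.025, 0, 0], 0, 0.255],
  [[-0.03, 0, 0], 0, 0.255],
  [[-0.035, 0, 0], 0, 0.255],
  [[-0.04, 0, 0], 0, 0.255],
  [[-0.045, 0, 0], 0, 0.255],
  [[-0.05, 0, 0], 0, 0.255],
  [[-0.055, 0, 0], 0, 0.255],
  [[-0.06, 0, 0], 0, 0.255],
  [[-0.065, 0, 0], 0, 0.255],
  [[-0.07, 0, 0], 0, 0.255],
  [[-0.075, 0, 0], 0, 0.255],
  [[-0.08, 0, 0], 0, 0.255],
  [[-0.085, 0, 0], 0, 0.255],
  [[-0.09, 0, 0], 0, 0.255],
  [[-0.095, 0, 0], 0, 0.255],
  [[-0.1, 0, 0], 0, 0.255],
])

```text
clock: 7.3
eef_pos: [541.3, -65.2, 24.3]
eef_rot: [-1.571, -0.001, -1.535]
wrist_force: [1.2, -5.7, 4.5]
finger_gap: 70.1
```

Run:
```python
from h import *
from rel import rel
rel(-81,-44,25)
a=manip.camera("top")[140:260,240:460]; b=manip.camera("wrist")[0:320,180:480]
a=cv2.resize(a,None,fx=2.2,fy=2.2,interpolation=cv2.INTER_CUBIC); b=cv2.resize(b,(300,320))
m=np.zeros((320,790,3),np.uint8); m[:264,:484]=a; m[:,487:787]=b
cv2.imwrite("pics/m4.png",m[:,:,::-1])
```

```text
clock 7.3 tcp in chute [-105.6  -46.6   24.3] rot [-1.571e+00 -1.000e-03 -1.535e+00] target world [537.8 -40.7  25. ] shift tool m [-0.0246 -0.0007 -0.0027] twist -0.002 gap 70.1 F [ 1.2 -5.7  4.5]
```

View pics/m4.png

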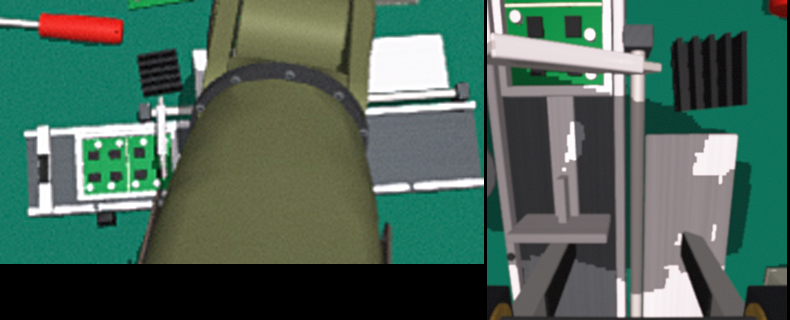

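Rack passes under the raised blade and sits straight, with the nose about 30 px (in the crop) short of the stop. I'll slow down for the final part.

Call:
play_rows([
  [[-0.004, 0, 0], 0, 0.255],
  [[-0.008, 0, 0], 0, 0.255],
  [[-0.012, 0, 0], 0, 0.255],
  [[-0.014, 0, 0], 0, 0.255],
  [[-0.016, 0, 0], 0, 0.255],
  [[-0.018, 0, 0], 0, 0.255],
  [[-0.02, 0, 0], 0, 0.255],
  [[-0.022, 0, 0], 0, 0.255],
  [[-0.022, 0, 0], 0, 0.255],
])

```text
clock: 8.3
eef_pos: [540.4, -42.5, 24.3]
eef_rot: [-1.572, -0.0, -1.535]
wrist_force: [1.7, -2.1, 4.2]
finger_gap: 69.9
```

Call:
play_rows([
  [[-0.001, 0, 0], 0, 0.255],
  [[-0.002, 0, 0], 0, 0.255],
  [[-0.003, 0, 0], 0, 0.255],
  [[-0.003, 0, 0], 0, 0.255],
])

```text
clock: 8.7
eef_pos: [540.3, -40.3, 24.3]
eef_rot: [-1.572, -0.002, -1.534]
wrist_force: [-0.0, -11.0, 3.8]
finger_gap: 70.1
```

Call:
play_rows([
  [[-0.001, 0, 0], 0, 0.255],
  [[-0.002, 0, 0], 0, 0.255],
  [[-0.002, 0, 0], 0, 0.255],
])

```text
clock: 9.0
eef_pos: [540.4, -40.1, 24.4]
eef_rot: [-1.571, -0.005, -1.533]
wrist_force: [-0.2, -18.7, 3.6]
finger_gap: 70.3
```

Run:
```python
from h import *
from rel import rel
rel(-81,-44,25)
a=manip.camera("top")[180:255,245:345]; b=manip.camera("wrist")[0:320,180:480]
a=cv2.resize(a,None,fx=4.8,fy=4.8,interpolation=cv2.INTER_CUBIC); b=cv2.resize(b,(300,320))
m=np.zeros((360,790,3),np.uint8); m[:360,:480]=a; m[:320,487:787]=b
cv2.imwrite("pics/m5.png",m[:,:,::-1])
```

```text
clock 9.0 tcp in chute [-80.5 -46.6  24.4] rot [-1.571 -0.005 -1.533] target world [537.8 -40.7  25. ] shift tool m [ 0.0005 -0.0006 -0.0026] twist -0.0 gap 70.3 F [ -0.2 -18.7   3.6]
```

View pics/m5.png

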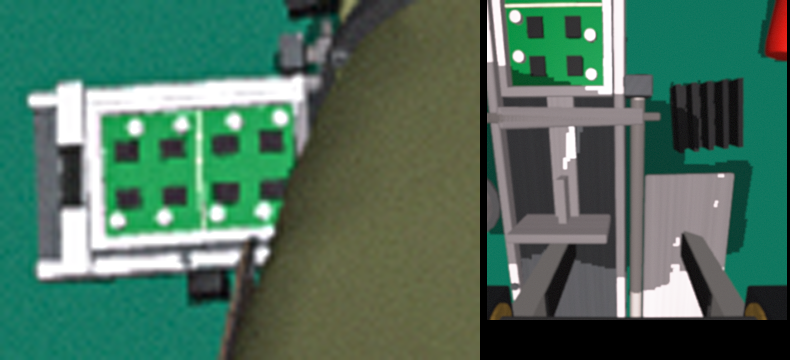

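Motion stalled at chute x −80.5 (−81 expected) with the force rising to 19 N, and the rack's nose is against the stop at about (90,175). So the rack is home. I'll back off horizontally first so I don't lift the rack, then rise.

Call:
play_rows([
  [[0.002, 0, 0], 0, 0.255],
  [[0.005, 0, 0], 0, 0.255],
  [[0.009, 0, 0], 0, 0.255],
  [[0.012, 0, 0], 0, 0.255],
  [[0.012, 0, 0], 0, 0.255],
  [[0.012, -0.005, 0], 0, 0.255],
  [[0.012, -0.01, 0], 0, 0.255],
  [[0.012, -0.015, 0], 0, 0.255],
  [[0.012, -0.02, 0], 0, 0.255],
  [[0.012, -0.025, 0], 0, 0.255],
  [[0.012, -0.03, 0], 0, 0.255],
  [[0.012, -0.035, 0], 0, 0.255],
  [[0.012, -0.05, 0], 0, 0.255],
  [[0.012, -0.07, 0], 0, 0.255],
  [[0.012, -0.1, 0], 0, 0.255],
  [[0.012, -0.13, 0], 0, 0.255],
  [[0.012, -0.16, 0], 0, 0.255],
  [[0.012, -0.19, 0], 0, 0.255],
  [[0.04, -0.2, 0], 0, 0.255],
  [[0.08, -0.2, 0], 0, 0.255],
])

```text
clock: 11.1
eef_pos: [544.1, -118.8, 227.3]
eef_rot: [-1.568, -0.006, -1.531]
wrist_force: [0.6, -0.8, 0.5]
finger_gap: 70.7
```

Call:
play_rows([
  [[0.04, 0, 0], 0, 0.255],
  [[0.08, 0, 0], 0, 0.255],
  [[0.12, 0, 0], 0, 0.255],
  [[0.12, 0, 0], 0, 0.255],
  [[0.12, 0, 0], 0, 0.255],
])

```text
clock: 11.6
eef_pos: [548.7, -239.1, 227.8]
eef_rot: [-1.568, -0.005, -1.532]
wrist_force: [-0.4, 0.2, -0.3]
finger_gap: 70.2
```

Run:
```python
from h import *
from rel import rel
rel(-81,-44,25)
a=manip.camera("top")[130:260,240:480]; b=manip.camera("scene")[130:280,200:430]
a=cv2.resize(a,(792,429),interpolation=cv2.INTER_CUBIC)
cv2.imwrite("pics/m6.png",a[:,:,::-1])
cv2.imwrite("pics/m7.png",cv2.resize(b,None,fx=3,fy=3,interpolation=cv2.INTER_CUBIC)[:,:,::-1])
```

```text
clock 11.6 tcp in chute [-279.7  -47.5  227.8] rot [-1.568 -0.005 -1.532] target world [537.8 -40.7  25. ] shift tool m [-0.1997  0.2018 -0.0038] twist 0.001 gap 70.2 F [-0.4  0.2 -0.3]
```

View pics/m6.png

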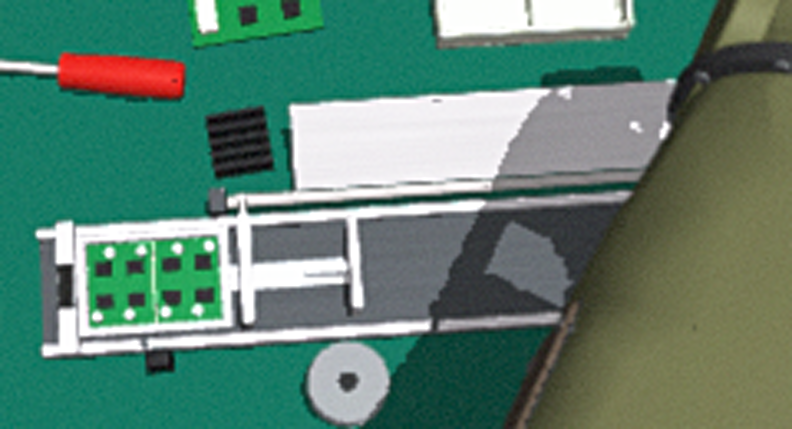

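View pics/m7.png

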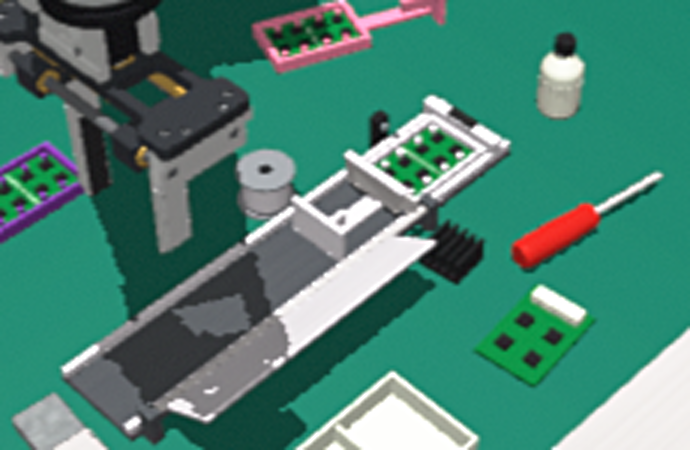

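The gate is shut behind the rack (blade at about (245,265)), the rack is at the stop and the bystanders haven't moved. One numeric check of the rack's position:

Run:
```python
from h import *
p=np.load("p.npy")
tr=lambda c:(np.array(c,float)+.5)/3.3-.5+[240,130]
def inv(W): c,s=np.cos(p[2]),np.sin(p[2]); d=W[:,:2]-p[:2]; return np.c_[d@[c,s],d@[-s,c]].round(1).tolist()
print("tray",inv(back("top",tr([[79,240],[220,231],[229,324],[87,335]]),20)))
print("plate",inv(back("top",tr([[345,215],[359,215],[350,307],[364,307]]),44)))
print("stop top inner edge",inv(back("top",tr([[73,222],[81,348]]),36)))
```

```text
tray [[109.7, -32.6], [16.3, -32.4], [14.0, 29.7], [107.1, 30.9]]
plate [[-65.8, -32.6], [-74.7, -32.0], [-64.7, 27.3], [-73.6, 27.9]]
stop top inner edge [[111.1, -41.7], [109.3, 41.2]]
```

```bash
python3 -c "
from cell import manip
print(manip.sign_off())"
```

```text
the job is handed in; nothing more can be done
None
```

The rack is home against the end stop, the gate has sprung shut behind it, and the job is handed in. The last reading was at 11.6 s.

**What I did:** One fingertip pressed the paddle down to z 24 and kept it there. The other finger pushed the rack by its push plate, about 148 mm down the chute under the raised blade, until it stalled at the stop. I then backed off horizontally before rising, so the rack was not lifted, and moved the hand clear.

**Last checks:**
- **Rack home:** the push stalled at chute x −80.5 (−81 expected) with the force rising to 19 N. The final picture puts the push plate's rear face at about −74 (home is −73). It puts the tray's centre at about 62 (home is 62).
- **Gate and surroundings:** in the last pictures the blade is down across the chute behind the tray. The bystanders in view (the brush is only partly visible) look unmoved.
- **Hand clear:** it ended at about z 228 with wrist forces within noise.

**Disagreements:**
- The wrist camera put the chute about 4 mm further to −y than my top-camera fit, and I corrected for that before pressing.
- In the last picture the tray's nose measures 107–110 mm against the stop face's 112 mm. The tray also measured only 93 mm long there instead of 100 mm, so I put this down to pixel reading.
- I saw no sign of the blade touching the rack in the pictures, but I had no direct measurement of that clearance.

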